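# Pack a gift set into its sloping insert

## Robot

A 7-joint arm with a two-finger parallel gripper is mounted at the origin on the work surface. World frame = base frame: x ahead of the robot, y to its left, z up, the work surface at z = 0. Lengths are in m, angles in rad, forces in N, time in s.
With the tool pointing down it reaches from about 0.425 to 0.925 m from the base axis. Payload 6.8 kg.
Tool frame: the origin (TCP) lies on the front face of the gripper's body, between the roots of the fingers; the fingertips stand 73 mm ahead of it and the grasp point (between the pads) lies 54 mm ahead of it (env.nose_length is the distance from the TCP to the fingertips, in m); z points along the fingers, y is the line along which they close (so a half turn about z gives the same grasp; the last joint's range is limited). The gripper opens to 85 mm and grips with 20 to 120 N. Pads are 22 mm wide; open, the fingers measure 114 mm over their backs; the gripper's body (76 mm by 85 mm) begins 54 mm behind the grasp point. The pads swing forward as they close: fully open they stand 13 mm farther back than shut.
Start: joints at [1.154, 0.477, 0.022, 1.555, -0.011, 1.109, -0.083], TCP at [0.205, -0.643, 0.304] pointing down, gripper open.
Joint ranges: [-2.96, 2.96], [-0.34, 2.1], [-1.41, 1.46], [0.24, 2.44], [-1.37, 4.51], [0.17, 1.92], [-2.96, 2.96]. Speed limits (rad/s): [2.39, 2.39, 3.14, 3.14, 3.14, 3.14, 3.14].

## Interface

Orientations are given as a unit quaternion [w, x, y, z].
In Python, from cell import env, kin, camera, calibration, job gives the robot as it stands. The module is installed in compiled form; this text tells all that it offers. Calls block until the motion is done:
- env.reach(position, orientation): joint-space move of the TCP to a pose.
- env.movel(position, velocity=0.15, rot=None, stop_force=None): straight line of the TCP; rot=None keeps the orientation; velocity is the mean speed in m/s. With stop_force (N) it stops when the force on the tool has changed by that much, and returns True; else False.
- env.goto_joints(angles): joint-space move.
- env.grip(opening, f_grip=None): finger opening in m; f_grip is the grip in N (None keeps the last); returns when the fingers have stopped.
- env.dwell(seconds).
- kin.inverse_kinematics(position, orientation): joint angles nearest the present ones, or None.
- env.get_state(): the state.
- camera(name): name is "side" or "top"; returns (picture, depth): 480x640x3 uint8, blue, green, red; 480x640 float32, m along the optical axis (not along the pixel's ray), 0 where there is no reading.
- calibration(name): a dict with "fx", "fy", "cx", "cy" (pixels), "k1" (the pictures are not rectified: a ray, as slopes to the right and down, at radius r is drawn at 1 + k1 r^2 times it, then the intrinsics apply), "rvec" (rotation vector, rad) and "tvec" (3), from world to camera coordinates, as OpenCV has them. Camera axes: x right, y down, z forward; pixel columns grow to the right and rows downward; lengths in m; the calibration is good to about 2 mm. A picture is of the moment at which its call begins. calibration takes no time and is no camera call.
A pose or a line that the arm cannot do raises env.PlanningError and nothing moves.
- job.job_done(): hands the job in; it is judged then, once.
The state is a dict: "time": time; "qpos": joint angles; "joint_velocities": joint speeds; "joint_torque": joint torques, N m; "tcp_pos": TCP position; "orientation": TCP orientation; "force": force on the tool from outside, world axes, zero at the start; "torque": the same for the moment, N m; "opening": finger opening in m; "gripper_force": force on a finger pad.
Only numpy, scipy, OpenCV 4.12 (cv2) and the standard library are available. Lean on these libraries where they do the work, as an engineer would, in place of code of your own. Each camera call takes 0.05 s, during which the arm holds its last target. There are 200 camera calls.

## Task

Pack the gift set: lay the brush, the scraper and the small carton flat in their own recesses of the insert on the sloping packing stand, each fully down on the recess floor and turned to suit its recess (brush bristles down with its head up the slope, scraper with its blade down the slope, carton label up and lengthwise across the slope). Leave the other things on the table where they stand.

Things in the scene. Friction and masses are not known exactly. Their poses are not given: they have to be found in the camera images.
- tray: Cardboard insert with three recesses, 182 x 273 mm, on a plywood stand sloping 25 degrees (rises away from the robot). Origin: middle of the recess floor surface, 125 mm above the table. x points up the slope, y across it, z square out of the floor. Partitions stand 10 mm above the floor, the 7 mm wide outer rim 12 mm
- brush_recess (a point): On the recess floor, the point over which the brush's origin lies when it is laid in the middle of its recess (axes as the tray's). Stepped recess 168 mm along the tray's x: the wide part (68 x 68 mm) for the head at the upper (+x) end, the narrow channel (32 mm wide, 100 mm long) for the handle below it. Floor at height 0, 10 mm deep
- scraper_recess (a point): On the recess floor, the point over which the scraper's origin lies when it is laid in the middle of its recess (axes as the tray's). Stepped recess 158 mm along the tray's x: the wide part (68 long x 84 mm wide) for the blade at the lower (-x) end, the narrow channel (32 mm wide, 90 mm long) for the handle above it. 10 mm deep
- carton_recess (a point): Middle of the floor of the rectangular recess for the small carton (axes as the tray's): 60 mm along the tray's x, 103 mm along its y, 10 mm deep
- brush: Wooden brush lying bristles down, 160 mm long. Origin: middle of its length, at its underside (z up). Handle from x = -80 to +20 mm, 24 mm wide, 26 mm high from the underside; head from x = +20 to +80 mm, 60 mm wide, top at 28 mm. About 0.12 kg
- brush_head (a point): Point under the middle of the brush's head, 50 mm along +x from its origin, at the underside
- scraper: Scraper with a wooden handle and a flat steel blade, lying flat, 150 mm long. Origin: middle of its length, at its underside (z up). Handle from x = -75 to +20 mm, 24 mm wide, 26 mm high; shoulder x = 15 to 29 mm, 60 mm wide, 14 mm high; blade x = 27 to 75 mm, 76 mm wide, 6 mm thick. About 0.13 kg
- scraper_head (a point): Point under the middle of the scraper's blade, 50 mm along +x from its origin, at the underside
- carton: Small closed kraft carton lying flat, 95 (x) x 52 (y) x 34 mm high, plain white paper label on top. Origin: centre of its underside. About 0.12 kg
- tin: Bystander: round aluminium tin, 64 mm in diameter, 45 mm high, among the parts. Origin: centre of its underside
- label_roll: Bystander: upright roll of blank white labels, 54 mm in diameter, 40 mm high, among the parts. Origin: centre of its underside
- jar: Bystander: amber glass jar, 68 mm in diameter, 75 mm high. Origin: centre of its underside
- big_carton: Bystander: closed kraft carton, larger than the one to pack, 110 (x) x 80 (y) x 55 mm high. Origin: centre of its underside
- flat_carton: Bystander: flat kraft carton, 110 (x) x 80 (y) x 25 mm high, near the robot. Origin: centre of its underside
- pen_cup: Bystander: white ceramic cup with two pens, 76 mm in diameter, 95 mm high (pens to 150 mm). Origin: centre of its underside
There are look-alikes about, which are no part of the job. Leave any red look-alike of the scraper alone. What is shaped like the carton but red is not meant.

How it is judged:
At the end, for the whole second after the job is handed in: Each part lies released and at rest in its own recess: origin within 9 mm (up/down slope), 8 mm (across) and 4 mm (height) of the recess point, flat within 4 and in line within 6.9 degrees; brush head up the slope, scraper blade down it (x of brush in the frame of brush_recess between -0.009 and 0.009 m and y of brush in the frame of brush_recess between -0.008 and 0.008 m and z of brush in the frame of brush_recess between -0.004 and 0.004 m and angle between the x axis of each of brush, scraper and the x axis of tray, either way round below 0.12 rad and angle between the z axis of each of brush, scraper, carton and the z axis of tray, either way round below 0.07 rad and linear speed of each of brush, scraper, carton below 0.02 m/s and angular speed of each of brush, scraper, carton below 0.2 rad/s and x of brush_head in the frame of brush_recess above 0.03 m and x of scraper in the frame of scraper_recess between -0.009 and 0.009 m and y of scraper in the frame of scraper_recess between -0.008 and 0.008 m and z of scraper in the frame of scraper_recess between -0.004 and 0.004 m and x of scraper_head in the frame of scraper_recess below -0.03 m and x of carton in the frame of carton_recess between -0.009 and 0.009 m and y of carton in the frame of carton_recess between -0.008 and 0.008 m and z of carton in the frame of carton_recess between -0.004 and 0.004 m and angle between the x axis of carton and the y axis of tray, either way round below 0.12 rad); the robot touches nothing.
It fails at once if the tin or the jar is moved by more than 20 mm or tipped (distance of any of tin, jar from where it was at the start of the episode above 0.02 m or angle between any of tin, jar's own z axis and vertical above 0.3 rad).
It fails at once if the big carton or the flat carton is moved by more than 20 mm or tipped (distance of any of big_carton, flat_carton from where it was at the start of the episode above 0.02 m or angle between any of big_carton, flat_carton's own z axis and vertical above 0.3 rad).
It fails at once if the pen cup or the label roll is moved by more than 20 mm or tipped (distance of any of pen_cup, label_roll from where it was at the start of the episode above 0.02 m or angle between any of pen_cup, label_roll's own z axis and vertical above 0.3 rad).
It also fails if it takes over 70 s, if anything falls off the work surface, if the arm or the gripper's body presses on something with over 40 N, if the wrist force passes 120 N, or if a joint passes its speed limit or range.

## Working session

There is one attempt and no reset: what is moved stays moved. The work goes in short steps, each a Python script; the robot and the scene stay as the last script left them, time stands still between calls to the robot, and variables do not carry over. Pictures are saved under pics/ and viewed, at most 10 in all, crops included, and the job is handed in when it is done.

```bash
mkdir -p pics; python3 - <<'E'
from cell import env,kin,camera,calibration,job
import cv2,numpy as np
for n in("top","side"):
    p,d=camera(n); cv2.imwrite(f"pics/{n}0.png",p); np.savez(f"{n}0.npz",p=p,d=d)
    c=calibration(n);print(n,c); R=cv2.Rodrigues(np.array(c["rvec"]))[0]; print(-R.T@np.array(c["tvec"]).ravel(), (d>0).mean())
s=env.get_state();print(s["time"],s["orientation"],s["opening"])
E
```

```text
top {'fx': 544.6727295151493, 'fy': 544.6727295151493, 'cx': 309.0245754803487, 'cy': 240.05711740656642, 'k1': 0.007510779889811794, 'rvec': array([ 2.16721622, -2.10852835,  0.18919405]), 'tvec': array([-0.08724876,  0.48503734,  1.45908315])}
[ 0.23694225 -0.0638353   1.52038831] 0.99591796875
side {'fx': 494.3301901972404, 'fy': 494.3301901972404, 'cx': 314.03305100514444, 'cy': 231.52898505184973, 'k1': -0.11736634347233163, 'rvec': array([ 0.11962992, -2.86388472,  1.16016037]), 'tvec': array([0.45633241, 0.16826402, 1.06958266])}
[0.3834789  0.66150953 0.89213686] 0.9960546875
0.1 [-7.89046551e-04  9.88101210e-01  1.53802961e-01 -1.60327077e-04] 0.08523802357102903
```

View pics/top0.png

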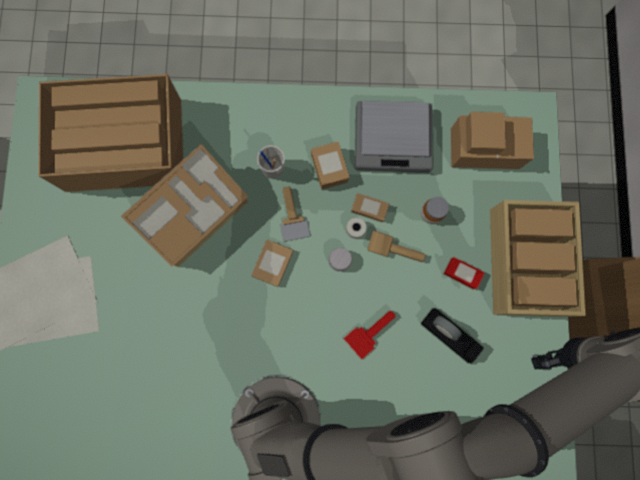

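View pics/side0.png

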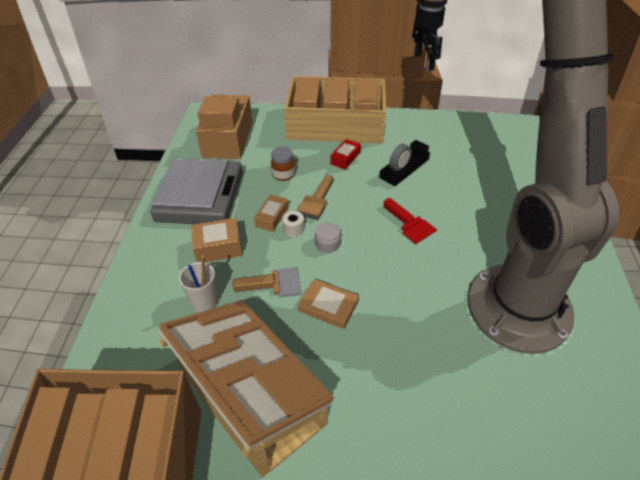

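Top view: tray at about (185,205), scraper (292,215), brush head (381,243) to handle end (425,257), carton (371,207). Label roll (357,228), tin (341,259) and jar (435,210) are close to the parts. The red look-alikes are at (464,272) and (370,335). Side view: brush (318,196), carton (271,211), scraper (265,282), tray (245,375).

Next: heights from depth, and a magnified crop.

```bash
cat > h.py <<'E'
import cv2,numpy as np
from cell import env,kin,camera,calibration,job
from scipy.spatial.transform import Rotation as Rn
def cam(n):
    c=calibration(n);R=cv2.Rodrigues(np.array(c["rvec"]))[0];t=np.array(c["tvec"]).ravel()
    K=np.array([[c["fx"],0,c["cx"]],[0,c["fy"],c["cy"]],[0,0,1]]);return K,np.array([c["k1"],0,0,0.]),R,t
def rays(n,uv):
    K,D,R,t=cam(n);s=cv2.undistortPoints(np.float64(uv).reshape(-1,1,2),K,D).reshape(-1,2)
    return -R.T@t,np.c_[s,np.ones(len(s))]@R   # origin, dirs with unit optical depth
def onplane(n,uv,p0,nrm):
    o,d=rays(n,uv);nrm=np.array(nrm,float);return o+d*(((np.array(p0)-o)@nrm)/(d@nrm))[:,None]
def onz(n,uv,z): return onplane(n,uv,[0,0,z],[0,0,1])
def proj(n,P):
    K,D,R,t=cam(n);return cv2.projectPoints(np.float64(P).reshape(-1,1,3),cv2.Rodrigues(R)[0],t,K,D)[0].reshape(-1,2)
def cloud(n,d):
    v,u=np.mgrid[:480,:640];o,r=rays(n,np.c_[u.ravel(),v.ravel()]);return (o+r*d.reshape(-1,1)).reshape(480,640,3)
E
python3 - <<'E'
from h import *
for n in("top","side"):
    z=np.load(f"{n}0.npz");p,d=z["p"],z["d"];P=cloud(n,d)
    np.save(f"{n}P.npy",P)
    b=(310,330,300,320) if n=="top" else (330,350,400,420)
    Q=P[b[2]:b[3],b[0]:b[1]].reshape(-1,3);print(n,"table z",np.median(Q[:,2]),Q[:,2].std())
    pts={"top":dict(carton=(371,207),brush=(381,243),bh=(410,252),tin=(341,259),jar=(435,210),roll=(357,222),flat=(272,263),big=(330,165),blade=(296,231),sh=(288,200),tray=(155,220)),
     "side":dict(carton=(271,208),brush=(315,207),bh=(322,188),tin=(328,230),blade=(289,281),sh=(252,283),flat=(330,300))}[n]
    for k,(u,v) in pts.items(): print(k,P[v,u].round(4),p[v,u])
p=np.load("top0.npz")["p"];q=np.load("side0.npz")["p"]
cv2.imwrite("pics/c1.png",np.hstack([cv2.resize(p[135:285,115:275],None,fx=2.5,fy=2.5,interpolation=cv2.INTER_CUBIC),cv2.resize(p[135:285,270:430],None,fx=2.5,fy=2.5,interpolation=cv2.INTER_CUBIC)]))
E
```

```text
top table z 0.00021918158612177496 0.07599032119424648
carton [ 0.5873 -0.245   0.0337] [134 142 143]
brush [ 0.4871 -0.2744  0.0268] [ 74 107 131]
bh [ 0.4636 -0.3545  0.0298] [ 71 103 127]
tin [ 0.4367 -0.1627  0.044 ] [135 134 137]
jar [ 0.5736 -0.4137  0.0777] [109 104 104]
roll [ 0.5424 -0.2058  0.0384] [119 127 126]
flat [0.4229 0.0266 0.0244] [148 157 159]
big [ 0.6957 -0.1263  0.0661] [149 157 157]
blade [ 0.5175 -0.0367  0.0093] [125 122 119]
sh [ 0.6024 -0.0118  0.0265] [ 69  99 121]
tray [0.5137 0.3277 0.1299] [138 144 146]
side table z 5.988160308578738e-05 0.04624805974309085
carton [ 0.5902 -0.2445  0.0315] [144 158 166]
brush [ 0.4786 -0.2579  0.0301] [ 74 119 157]
bh [ 0.4672 -0.3396  0.0244] [ 71 112 149]
tin [ 0.4388 -0.1639  0.045 ] [144 142 153]
blade [ 0.5191 -0.0361  0.002 ] [129 125 128]
sh [ 0.5972 -0.0051  0.026 ] [ 68 113 148]
flat [0.4208 0.0273 0.0254] [165 180 186]
```

View pics/c1.png

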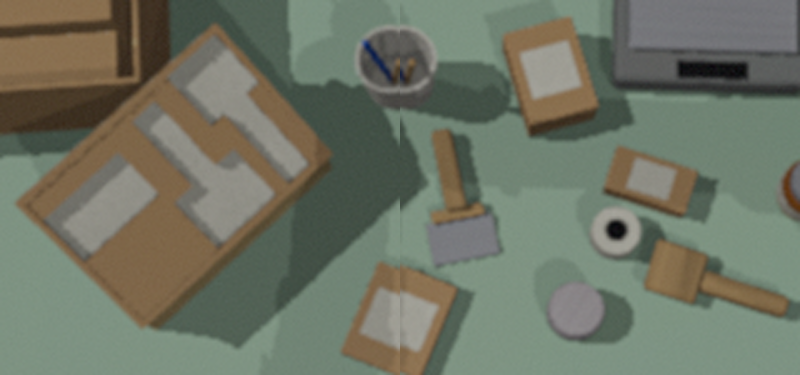

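The crop shows the tray sloping up toward image top-left, with the carton recess at crop (105,205), the scraper recess at (205,165) and the brush recess at (245,115). The scraper, carton and brush are clear at the right, with the label roll close beside the brush head. Now I'll measure them from masks in both views, casting silhouettes at mid-height.

```bash
cat > meas.py <<'E'
from h import *
S=4
def masks(p):
    b=cv2.resize(p,None,fx=S,fy=S,interpolation=cv2.INTER_CUBIC);h=cv2.cvtColor(b,cv2.COLOR_BGR2HSV)
    kraft=cv2.inRange(h,(5,70,60),(24,255,255))
    f=b.astype(int);rb=f[...,2]-f[...,0];g=f[...,1]-(f[...,0]+f[...,2])/2
    grey=((abs(rb)<26)&(abs(g)<6)&(f[...,1]>75)).astype(np.uint8)*255
    return b,kraft,grey
def px(mask):  # full-res pixel coordinates of mask pixels
    v,u=np.nonzero(mask);return np.c_[(u+.5)/S-.5,(v+.5)/S-.5]
def blob(mask,uv):
    n,l,st,c=cv2.connectedComponentsWithStats(mask);u,v=int(uv[0]*S+2),int(uv[1]*S+2)
    w=l[v-12:v+13,u-12:u+13];w=w[w>0];return (l==np.bincount(w).argmax()).astype(np.uint8)*255
def rect(n,mask,z):
    q=onz(n,px(mask),z)[:,:2]*1000
    c,s,a=cv2.minAreaRect(q.astype(np.float32));
    if s[0]<s[1]: s=s[::-1];a+=90
    return np.array(c)/1000,np.array(s),(a+90)%180-90,q.mean(0)/1000
def fillm(m):
    c,_=cv2.findContours(m,cv2.RETR_EXTERNAL,cv2.CHAIN_APPROX_NONE);o=np.zeros_like(m);cv2.drawContours(o,c,-1,255,-1);return o
def disc(n,mm,u): # disc kernel of mm diameter at table
    a=onz(n,[u,(u[0]+10,u[1])],.015);s=10/np.linalg.norm(a[1]-a[0])*S*mm/1000
    k=int(s)|1;return cv2.getStructuringElement(cv2.MORPH_ELLIPSE,(k,k))
if __name__=="__main__":
  seeds=dict(top=dict(carton=(383,212),brush=(410,252),sh=(290,200),blade=(296,231)),side=dict(carton=(265,218),brush=(322,188),sh=(250,283),blade=(289,281)))
  for n in("top","side"):
    p=np.load(f"{n}0.npz")["p"];b,k,g=masks(p);s=seeds[n]
    m=fillm(blob(k,s["carton"]));print(n,"carton",*rect(n,m,.017)[:3])
    vis=b.copy();vis[k>0]=(0,200,255);vis[g>0]=(255,0,255)
    m=fillm(blob(k,s["brush"]));hd=cv2.morphologyEx(m,cv2.MORPH_OPEN,disc(n,42,s["brush"]))
    hn=cv2.morphologyEx(m&~cv2.dilate(hd,np.ones((9,9))),cv2.MORPH_OPEN,disc(n,10,s["brush"]))
    print(" head",*rect(n,hd,.014),"\n handle",*rect(n,hn,.013))
    m=fillm(blob(k,s["sh"]));print(" sc wood",*rect(n,m,.013))
    m=cv2.morphologyEx(blob(g,s["blade"]),cv2.MORPH_OPEN,disc(n,12,s["blade"]));print(" blade",*rect(n,m,.005))
    cr=(135,285,270,430) if n=="top" else (170,310,200,360)
    np.save(f"v_{n}.npy",vis[cr[0]*S:cr[1]*S,cr[2]*S:cr[3]*S])
  a,b=[cv2.resize(np.load(f"v_{n}.npy"),(400,370)) for n in("top","side")];cv2.imwrite("pics/m1.png",np.hstack([a,b]))
E
python3 meas.py
```

```text
top carton [ 0.59046802 -0.2436449 ] [96.01534271 56.90568542] 72.9303207397461
 head [ 0.48826727 -0.27551645] [66.34832764 58.67793655] 74.43395233154297 [ 0.48832423 -0.27456714] 
 handle [ 0.46457339 -0.35388681] [92.91864014 25.9342804 ] 74.38265228271484 [ 0.46399925 -0.35310486]
 sc wood [ 0.59317285 -0.01627407] [105.59896088  59.52356339] 12.986645698547363 [ 0.58470535 -0.01809794]
 blade [ 0.52095251 -0.03349547] [76.30938721 48.56485748] -76.81072521209717 [ 0.52051159 -0.03328604]
side carton [ 0.59109619 -0.24515259] [125.37227631  67.33330536] 73.76054382324219
 head [ 0.48710693 -0.28494397] [79.52209473 61.38622665] 77.30916595458984 [ 0.48660462 -0.28272583] 
 handle [ 0.46099579 -0.36797043] [85.51748657 28.00702095] 73.35797882080078 [ 0.46183123 -0.36602101]
 sc wood [ 0.5919259  -0.01269634] [104.57379913  68.21133423] 13.409184455871582 [ 0.58841074 -0.0173568 ]
 blade [ 0.52054541 -0.0325594 ] [77.75745392 47.16581345] -77.06580829620361 [ 0.51980102 -0.03134658]
```

View pics/m1.png

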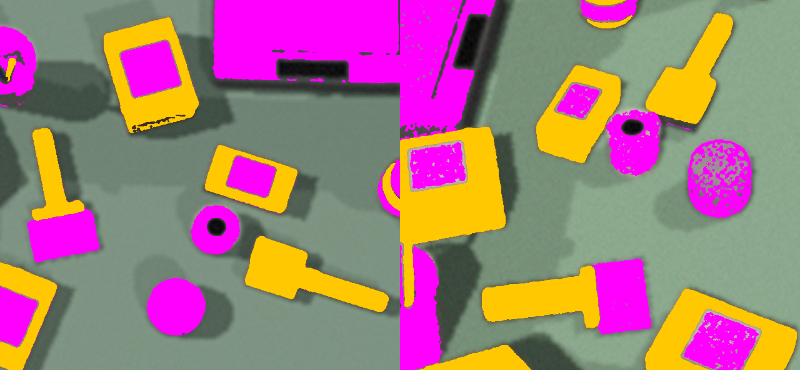

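Masks are clean. Carton (0.591,-0.244), yaw 73°; brush origin about (0.473,-0.324), yaw 74°; scraper origin about (0.5706,-0.0217), yaw 193°. The rect sizes agree with those given. Next the tray.

```bash
cat > tray.py <<'E'
from meas import *
n="top";p=np.load("top0.npz")["p"];b,k,g=masks(p)
m=fillm(blob(k,(185,220)))
x0,yaw=np.array([.52,.27,.125]),np.radians(45)
def frame(yaw):
    return (Rn.from_euler("z",yaw)*Rn.from_euler("y",-25,degrees=True)).as_matrix()
for it in range(8):
    F=frame(yaw);q=(onplane(n,px(m),x0+F[:,2]*.012,F[:,2])-x0)@F
    c,s,a=cv2.minAreaRect((q[:,:2]*1000).astype(np.float32));
    if s[0]>s[1]: s=s[::-1];a+=90
    a=(a+90)%180-90
    d=F[:,:2]@(np.array(c)/1000);d-=np.array([F[0,2],F[1,2],F[2,2]])*(d[2]/F[2,2])*0
    x0=x0+d;x0[2]=.125;yaw+=np.radians(a)
print("tray",x0,np.degrees(yaw),s,a,c)
F=frame(yaw)
for nn in("top","side"):
    P=np.load(f"{nn}P.npy").reshape(-1,3);L=(P-x0)@F;e=L[(abs(L[:,0])<.075)&(abs(L[:,1])<.12)&(abs(L[:,2])<.03)]
    A=np.c_[e[:,:2],np.ones(len(e))];print(nn,"plane",np.linalg.lstsq(A,e[:,2],rcond=None)[0],np.percentile(e[:,2],[10,50,90]))
    bb,kk,gg=masks(np.load(f"{nn}0.npz")["p"])
    c0=proj(nn,[x0+F@[sx*.091,sy*.1365,.012] for sx,sy in((-1,-1),(-1,1),(1,1),(1,-1))])
    for zz,lab in((0,"floor"),(.010,"top")):
      v,u=np.mgrid[0:480*S,0:640*S];
      poly=np.zeros_like(kk);cv2.fillPoly(poly,[np.int32(c0*S)],255)
      ng=cv2.morphologyEx(poly&~kk,cv2.MORPH_OPEN,np.ones((9,9)))
      N,l,st,_=cv2.connectedComponentsWithStats(ng)
      for i in range(1,N):
        if st[i,4]<1500:continue
        q=((onplane(nn,px(l==i),x0+F[:,2]*zz,F[:,2])-x0)@F)[:,:2]*1000
        print(nn,lab,"x",np.percentile(q[:,0],[.5,99.5]).round(1),"y",np.percentile(q[:,1],[.5,99.5]).round(1))
        for xx in range(-70,80,20):
          w=q[abs(q[:,0]-xx)<3,1]
          if len(w)>20: print("    x=%d y %.1f..%.1f"%(xx,*np.percentile(w,[1,99])))
    cv2.polylines(bb,[np.int32(c0*S+2)],True,(0,0,255),1);bb[ng>0]=(255,0,255)
    np.save(f"t_{nn}.npy",bb[140*S:270*S,115*S:255*S] if nn=="top" else bb[290*S:470*S,150*S:340*S])
a,b=[cv2.resize(np.load(f"t_{q}.npy"),(400,370)) for q in("top","side")];cv2.imwrite("pics/t1.png",np.hstack([a,b]))
E
python3 tray.py
```

```text
tray [0.70070516 0.3877074  0.125     ] -32.03320835517298 (435.7515563964844, 652.0242919921875) 3.893384200637229e-05 (1.52587890625e-05, 0.0001220703125)
top plane [-0.2281722   0.01916537  0.00959904] [-0.01795701  0.00875897  0.02535391]
top floor x [51.8 88.1] y [-129.7  -90.6]
    x=50 y -121.7..-116.2
    x=70 y -128.0..-91.3
top top x [54.8 90.8] y [-133.4  -94.7]
    x=70 y -130.6..-95.9
side plane [-0.2447217   0.02211379  0.00948247] [-0.01911217  0.00815602  0.02527161]
side floor x [-27.3  94. ] y [-132.8  -55.6]
    x=-30 y -120.4..-115.7
    x=-10 y -123.2..-117.5
    x=10 y -126.1..-120.3
    x=30 y -128.8..-111.2
    x=50 y -131.2..-91.8
    x=70 y -133.9..-73.0
side floor x [-89.7   4. ] y [-109.6  -18.7]
    x=-70 y -100.3..-30.2
    x=-50 y -103.5..-48.3
    x=-30 y -106.5..-66.9
    x=-10 y -110.1..-87.6
    x=10 y -108.4..-105.5
side top x [-27.6  92.3] y [-130.5  -54.2]
    x=-30 y -118.3..-113.6
    x=-10 y -121.1..-115.5
    x=10 y -124.1..-118.2
    x=30 y -126.6..-108.5
    x=50 y -129.0..-88.7
    x=70 y -131.7..-69.9
side top x [-89.3   3.3] y [-107.6  -17.7]
    x=-70 y -98.4..-28.7
    x=-50 y -101.5..-47.0
    x=-30 y -104.6..-65.7
    x=-10 y -108.1..-86.2
```

View pics/t1.png

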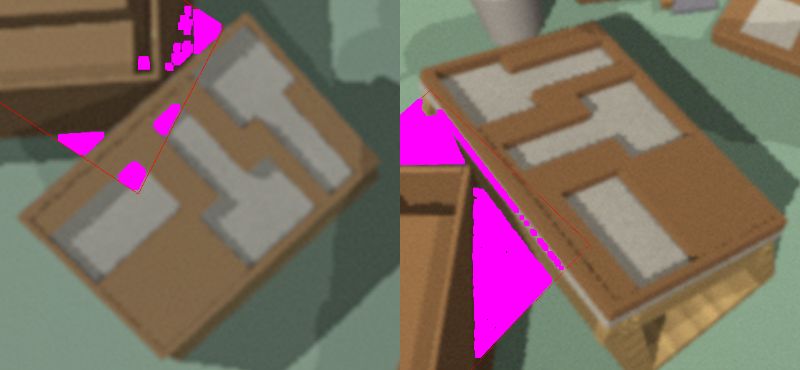

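The silhouette merged with the crate behind, so that fit is void. I'll read the rim corners off this crop as seeds instead (top crop about (20,215), (247,14), (378,160), (165,352)), then measure the recess floors.

```bash
cat > tray2.py <<'E'
from meas import *
def frame(yaw):
    return (Rn.from_euler("z",yaw)*Rn.from_euler("y",-25,degrees=True)).as_matrix()
C={"top":np.array([(20,215),(247,14),(378,160),(165,352)])/[400/140,370/130]+[115,140],
   "side":np.array([(212,312),(22,70),(200,30),(385,222)])/[400/190,370/180]+[150,290]} # +x+y,+x-y? order: up/left.. 
def fit(n,c):
    x0,yaw=np.array([.52,.30,.125]),np.radians(45)
    for it in range(30):
        F=frame(yaw);q=onplane(n,c,x0+F[:,2]*.012,F[:,2])
        ctr=q.mean(0)-F[:,2]*.012;ctr=x0+(ctr-x0)
        d=ctr-x0;x0=np.array([*(x0+d)[:2],.125])
        L=(q-x0)@F;r=cv2.minAreaRect(np.float32(L[:,:2]*1000));s,a=r[1],r[2]
        if s[0]>s[1]: s=s[::-1];a+=90
        a=(a+90)%180-90;yaw+=np.radians(a)
    return x0,yaw,s,L
if __name__=="__main__":
  for n in C:
    x0,yaw,s,L=fit(n,C[n]);print(n,x0.round(4),np.degrees(yaw).round(2),np.round(s,1),(L*1000).round(0).tolist())
  x0,yaw,s,L=fit("top",C["top"]);F=frame(yaw)
  for nn in("top","side"):
    P=np.load(f"{nn}P.npy").reshape(-1,3);L=(P-x0)@F;e=L[(abs(L[:,0])<.08)&(abs(L[:,1])<.12)&(abs(L[:,2])<.03)]
    A=np.c_[e[:,:2],np.ones(len(e))];print(nn,"plane",np.linalg.lstsq(A,e[:,2],rcond=None)[0].round(4))
    bb,kk,gg=masks(np.load(f"{nn}0.npz")["p"])
    c0=proj(nn,[x0+F@[sx*.086,sy*.131,.012] for sx,sy in((-1,-1),(-1,1),(1,1),(1,-1))])
    poly=np.zeros_like(kk);cv2.fillPoly(poly,[np.int32(c0*S)],255)
    h=cv2.cvtColor(bb,cv2.COLOR_BGR2HSV);ng=cv2.morphologyEx(poly&cv2.inRange(h,(0,0,60),(180,60,255)),cv2.MORPH_OPEN,np.ones((5,5)))
    N,l,st,_=cv2.connectedComponentsWithStats(ng)
    for i in range(1,N):
        if st[i,4]<3000:continue
        q=((onplane(nn,px(l==i),x0,F[:,2])-x0)@F)[:,:2]*1000
        r=cv2.minAreaRect(q.astype(np.float32));print(nn,"x",np.percentile(q[:,0],[.5,99.5]).round(1),"y",np.percentile(q[:,1],[.5,99.5]).round(1),np.round(r[2],1))
        for ax in(0,1):
          print("   ",("x","y")[ax],*["%d:%.0f,%.0f;"%(v,*np.percentile(w,[1,99])) for v in range(-120,121,12) for w in [q[abs(q[:,ax]-v)<2,1-ax]] if len(w)>40])
    cv2.polylines(bb,[np.int32(c0*S+2)],True,(0,0,255),2);bb[ng>0]=bb[ng>0]//2+np.uint8([120,0,120])
    np.save(f"t_{nn}.npy",bb[140*S:270*S,115*S:255*S] if nn=="top" else bb[290*S:470*S,150*S:340*S])
  a,b=[cv2.resize(np.load(f"t_{q}.npy"),(400,370)) for q in("top","side")];cv2.imwrite("pics/t2.png",np.hstack([a,b]))
E
python3 tray2.py
```

```text
top [0.5576 0.2502 0.125 ] 45.51 [178.7 268.6] [[89.0, 135.0, 12.0], [89.0, -133.0, 12.0], [-90.0, -133.0, 12.0], [-88.0, 131.0, 12.0]]
side [0.5536 0.2549 0.125 ] 45.64 [178.8 271.4] [[89.0, 132.0, 12.0], [89.0, -139.0, 12.0], [-89.0, -126.0, 12.0], [-89.0, 133.0, 12.0]]
top plane [-0.0104  0.0201  0.0051]
top x [-82.2  82.9] y [-127.   -60.4] 0.3
    x -84:-107,-82; -72:-110,-78; -60:-110,-78; -48:-109,-79; -36:-110,-78; -24:-110,-78; -12:-109,-78; 0:-109,-79; 12:-110,-78; 24:-127,-60; 36:-127,-61; 48:-127,-61; 60:-127,-61; 72:-126,-60; 84:-124,-63;
    y -120:17,83; -108:-81,82; -96:-82,82; -84:-82,82; -72:17,83; -60:19,81;
top x [-83.6  71.9] y [-60.1  22.8] 1.2
    x -84:-57,20; -72:-60,23; -60:-60,22; -48:-60,23; -36:-60,23; -24:-59,23; -12:-34,-3; 0:-34,-3; 12:-34,-3; 24:-35,-2; 36:-35,-3; 48:-34,-3; 60:-33,-3; 72:-33,-3;
    y -60:-81,-20; -48:-83,-18; -36:-84,50; -24:-83,72; -12:-83,72; 0:-83,-18; 12:-84,-18; 24:-80,-20;
top x [-0.  58.8] y [ 29.2 131.2] 0.1
    x 0:31,129; 12:29,131; 24:30,131; 36:30,131; 48:31,131; 60:32,129;
    y 36:0,59; 48:0,59; 60:0,59; 72:0,59; 84:0,
[... 151 characters left out ...]
-110,-87; -48:-110,-87; -36:-110,-87; -24:-109,-87; -12:-109,-87; 0:-109,-87; 12:-109,-81; 24:-127,-69; 36:-127,-69; 48:-127,-69; 60:-127,-69; 72:-126,-70;
    y -120:17,73; -108:-82,73; -96:-82,73; -84:10,73; -72:17,73;
side x [-83.7  64. ] y [-60.2  14.9] 0.5
    x -84:-60,13; -72:-60,15; -60:-60,15; -48:-60,15; -36:-60,15; -24:-41,-10; -12:-34,-11; 0:-34,-11; 12:-35,-11; 24:-34,-11; 36:-34,-11; 48:-34,-11; 60:-34,-11;
    y -60:-83,-28; -48:-83,-27; -36:-83,54; -24:-83,64; -12:-83,63; 0:-84,-27; 12:-83,-27;
side x [-0.5 50.2] y [ 28.9 123.8] 0.2
    x 0:31,123; 12:29,123; 24:29,123; 36:30,123; 48:30,123;
    y 36:0,50; 48:0,50; 60:-0,50; 72:-0,50; 84:-0,50; 96:-1,50; 108:-1,50; 120:-1,50;
```

View pics/t2.png

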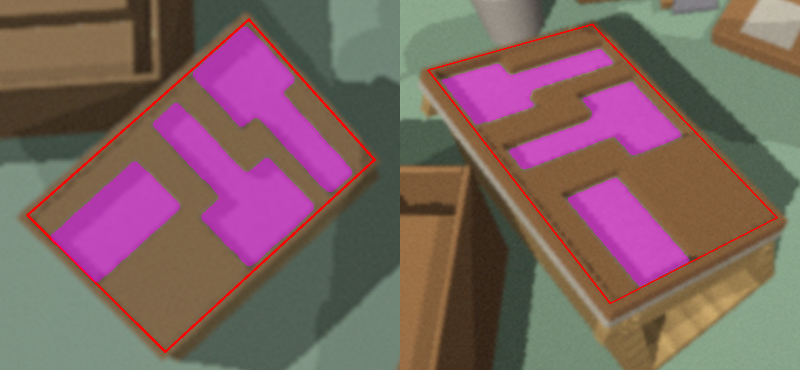

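Both views agree: tray (0.5576,0.2502), yaw 45.5°, with floor edges within about 1 mm. Recess points in my tray frame are brush (0.3,-93.8), scraper (-5.3,-18.6) and carton (29.3,80.3) mm. The sizes match those given. I'll check IK and neighbour clearances, then act on the brush first.

```bash
cat > act.py <<'E'
from tray2 import *
X0=np.array([.5576,.2502,.125]);F=frame(np.radians(45.51))
OBJ=dict(brush=(.4734,-.3239,74),scraper=(.5706,-.0217,193.2),carton=(.5907,-.2441,73.2))
#        grip x on part, part x axis in tray frame, recess point, tcp height over underside, pre-opening, release opening
CFG=dict(brush=(.004,(1,0,0),(.0003,-.0938),.084,.05,.04),scraper=(.002,(-1,0,0),(-.0053,-.0186),.084,.05,.04),carton=(-.018,(0,1,0),(.0293,.0803),.081,.063,.066))
def quat(y,z):
    R=np.c_[np.cross(y,z),y,z];return Rn.from_matrix(R).as_quat()[[3,0,1,2]]
def poses(k):
    gx,ax,rc,h,_,_=CFG[k];x,y,a=OBJ[k];a=np.radians(a);u=np.array([np.cos(a),np.sin(a),0]);v=np.array([-u[1],u[0],0])
    g=np.array([x,y,0])+u*gx
    ut=F@np.array(ax,float);vt=np.cross(F[:,2],ut);pl=X0+F@[*rc,0]+ut*gx
    return (g,np.array([0,0,1.]),v,h),(pl,F[:,2],vt,h)
def best(p,y,z,q0=None):   # half turn with less joint travel
    q0=np.array(env.get_state()["qpos"]) if q0 is None else q0;r=[]
    for s in(1,-1):
        o=quat(s*y,z);j=kin.inverse_kinematics(p,o)
        if j is not None: r.append((np.abs(np.array(j)-q0).max(),o,np.array(j)))
    return min(r,key=lambda t:t[0])
E
python3 - <<'E'
from act import *
for nm,uv,z in(("pen",(271,157),.095),("roll",(357,227),.04),("tin",(341,259),.045),("jar",(435,210),.075)): print(nm,onz("top",[uv],z).round(3))
for k in OBJ:
    for (g,n,v,h),w in zip(poses(k),("pick","place")):
        for up in(0,.1,.2):
            try: b=best(g+n*(h+up),v,-n);print(k,w,up,(g+n*(h+up)).round(3),b[2].round(2),round(b[0],2))
            except ValueError: print(k,w,up,"none")
print(env.nose_length,env.get_state()["time"])
E
```

```text
pen [[0.704 0.036 0.095]]
roll [[ 0.528 -0.206  0.04 ]]
tin [[ 0.437 -0.163  0.045]]
jar [[ 0.574 -0.414  0.075]]
brush pick 0 [ 0.475 -0.32   0.084] [ 0.68  0.62 -0.26  1.94  0.26  0.62 -0.02] 0.49
brush pick 0.1 [ 0.475 -0.32   0.184] [ 0.72  0.47 -0.3   1.89  0.19  0.81  0.04] 0.43
brush pick 0.2 [ 0.475 -0.32   0.284] [ 0.74  0.35 -0.32  1.81  0.13  1.    0.09] 0.42
brush place 0 [0.602 0.162 0.203] [ 0.22  0.48 -0.62  1.97  0.18  0.39 -1.22] 1.14
brush place 0.1 [0.573 0.132 0.294] [ 0.38  0.31 -0.73  1.96 -0.01  0.56 -1.05] 0.97
brush place 0.2 [0.543 0.102 0.384] [ 0.55  0.15 -0.8   1.92 -0.18  0.76 -0.89] 0.82
scraper pick 0 [ 0.569 -0.022  0.084] [ 0.41  0.69 -0.63  1.93  0.6   0.72  1.22] 1.3
scraper pick 0.1 [ 0.569 -0.022  0.184] [ 0.52  0.57 -0.77  1.88  0.5   0.9   1.3 ] 1.38
scraper pick 0.2 [ 0.569 -0.022  0.284] [ 0.6   0.46 -0.87  1.79  0.4   1.08  1.39] 1.47
scraper place 0 [0.541 0.207 0.198] [ 0.03  0.39 -0.52  2.09  0.11  0.3  -1.29] 1.21
scraper place 0.1 [0.512 0.177 0.289] [ 0.24  0.21 -0.68  2.08 -0.07  0.49 -1.11] 1.03
scraper place 0.2 [0.482 0.147 0.379] [ 0.66  0.05 -0.98  2.02 -0.24  0.72 -0.93] 1.0
carton pick 0 [ 0.585 -0.261  0.081] [ 0.54  0.71 -0.3   1.76  0.3   0.71 -0.22] 0.61
carton pick 0.1 [ 0.585 -0.261  0.181] [ 0.57  0.58 -0.33  1.72  0.23  0.88 -0.16] 0.59
carton pick 0.2 [ 0.585 -0.261  0.281] [ 0.57  0.47 -0.34  1.65  0.17  1.06 -0.11] 0.58
carton place 0 [0.508 0.288 0.211] [-0.61  0.32  0.03  2.12 -0.34  0.29  0.52] 1.76
carton place 0.1 [0.478 0.258 0.301] [ 0.15  0.2  -0.79  2.07  0.12  0.5   0.11] 1.0
carton place 0.2 [0.449 0.228 0.392] [ 0.86  0.03 -1.37  2.01 -0.14  0.71  0.38] 1.39
0.0726 0.1
```

```bash
cat >> act.py <<'E'
T=lambda:round(env.get_state()["time"],1)
def pick(k,up=.12):
    (g,n,v,h),(pl,nt,vt,_)=poses(k);q0=np.array(env.get_state()["qpos"]);c=[]
    for s in(1,-1):
        a=kin.inverse_kinematics(g+n*(h+up),quat(s*v,-n));b=kin.inverse_kinematics(pl+nt*(h+.12),quat(s*vt,-nt))
        if a is not None and b is not None: c.append((max(abs(a[6]),abs(b[6])),s))
    s=min(c)[1];print("s",s,c)
    env.grip(CFG[k][4]);env.reach(g+n*(h+up),quat(s*v,-n))
    f=env.movel(g+n*h,.12,stop_force=15);print("down stop",f,env.get_state()["tcp_pos"])
    env.grip(.0,60);st=env.get_state();print("opening",st["opening"],st["gripper_force"])
    env.movel(g+n*(h+.21),.2);st=env.get_state();print("lift opening",st["opening"],T());return s
def place(k,s,hov=.12):
    _,(pl,n,v,h)=poses(k);o=quat(s*v,-n)
    env.reach(pl+n*(h+hov),o);print("hover",T(),env.get_state()["opening"],env.get_state()["qpos"].__class__)
def lower(k,s):
    _,(pl,n,v,h)=poses(k)
    env.movel(pl+n*(h+.014),.12)
    f=env.movel(pl+n*(h-.006),.03,stop_force=6);st=env.get_state()
    d=(np.array(st["tcp_pos"])-pl)@n-h;print("contact",f,"height err mm",round(d*1000,1),"t",T());return d
def release(k,s):
    _,(pl,n,v,h)=poses(k)
    env.grip(CFG[k][5]);p=np.array(env.get_state()["tcp_pos"]);env.movel(p+n*.1,.15);print("released",T())
E
python3 - <<'E'
from act import *
s=pick("brush");place("brush",s);open("s","w").write(str(s))
p,d=camera("side");q,_=camera("top");np.savez("b1.npz",p=p,q=q)
cv2.imwrite("pics/b1.png",np.hstack([cv2.resize(p[220:400,110:310],(400,360)),cv2.resize(q[120:280,200:380],(400,360))]))
E
```

```text
s -1 [(np.float64(2.7605355099668385), 1), (np.float64(1.017425224436932), -1)]
down stop False [ 0.47496262 -0.32032904  0.08471165]
opening 0.022113308729912837 60.05221903324127
lift opening 0.0227697174890916 4.8
hover 6.6 0.02237767915948254 <class 'numpy.ndarray'>
```

View pics/b1.png

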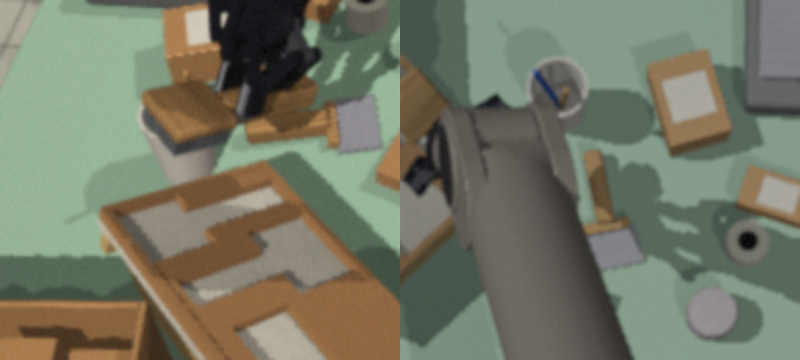

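The brush is held level with the slope, bristles down and head up the slope; the side crop shows the head top near (190,108). I'll compare expected corner projections with the image before lowering.

```bash
python3 - <<'E'
from act import *
_,(pl,n,v,h)=poses("brush");o=X0+F@[.0003,-.0938,0]+n*.12
P=[o+F@np.array(c)/1000 for c in((80,30,28),(80,-30,28),(20,-30,28),(20,30,28),(-80,12,26),(-80,-12,26))]
e=proj("side",P);print(((e-[110,220])*2).round(0).tolist())
p=np.load("b1.npz")["p"];b=cv2.resize(p[220:400,110:310],(400,360))
im=cv2.resize(b,(800,720))[100:350,240:800]
b4,k,g=masks(p);m=blob(k,(203,275));hd=cv2.morphologyEx(m,cv2.MORPH_OPEN,np.ones((61,61)))
r=px(hd);print("head mask bbox crop px",((r.min(0)-[110,220])*2).round(0),((r.max(0)-[110,220])*2).round(0))
for c in (hd,):
    q=(onplane("side",px(c),o+n*.028,n)-o)@F*1000;print(np.percentile(q[:,0],[1,50,99]),np.percentile(q[:,1],[1,50,99]))
print(env.get_state()["tcp_pos"],(pl+n*(h+.12)))
E
```

```text
[[181.0, 132.0], [142.0, 87.0], [204.0, 75.0], [244.0, 117.0], [323.0, 84.0], [307.0, 69.0]]
head mask bbox crop px [154.  45.] [234. 137.]
[-7.62305117 43.03616402 89.50928849] [-71.60963768  -3.56654485  38.90329531]
[0.56717995 0.12456685 0.31153843] [0.56682786 0.12574368 0.31170405]
```

The expected head corners (142,87), (181,132) match the picture within a few mm. Lowering.

```bash
python3 - <<'E'
from act import *
s=int(open("s").read());d=lower("brush",s)
if abs(d)<.004: release("brush",s)
p,_=camera("side");cv2.imwrite("pics/b2.png",cv2.resize(p[250:470,130:350],(600,600)))
E
```

```text
contact True height err mm 1.1 t 8.2
released 9.3
```

View pics/b2.png

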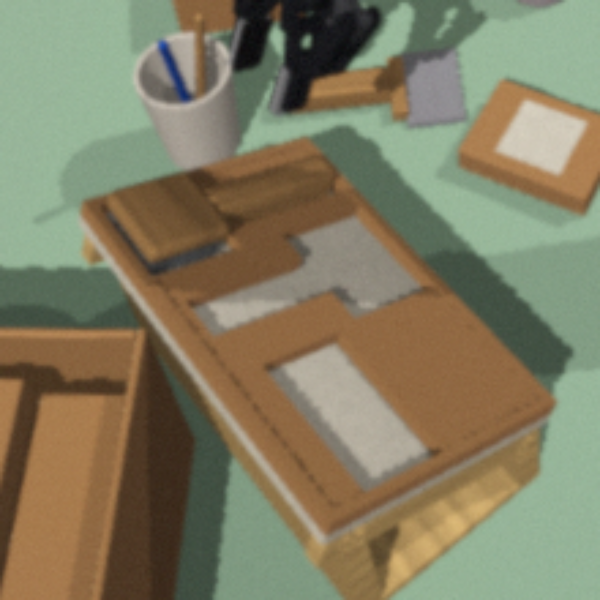

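The brush lies seated in its recess, head at (170,220), handle flush in the channel. Next the scraper.

```bash
python3 - <<'E'
from act import *
k="scraper";s=pick(k);st=env.get_state()
if st["opening"]>.015:
    place(k,s);p,_=camera("side");d=lower(k,s)
    if abs(d)<.004: release(k,s)
    q,_=camera("side");cv2.imwrite("pics/s1.png",np.hstack([cv2.resize(a[250:450,130:330],(400,400)) for a in(p,q)]))
E
```

```text
s 1 [(np.float64(1.4962450276564079), 1), (np.float64(1.799717570263251), -1)]
down stop False [ 0.56922877 -0.02211837  0.08474544]
opening 0.02253748044752763 59.62777554988861
lift opening 0.022453860599664827 13.1
hover 14.0 0.022358082172801205 <class 'numpy.ndarray'>
contact True height err mm 1.2 t 15.6
released 16.7
```

View pics/s1.png

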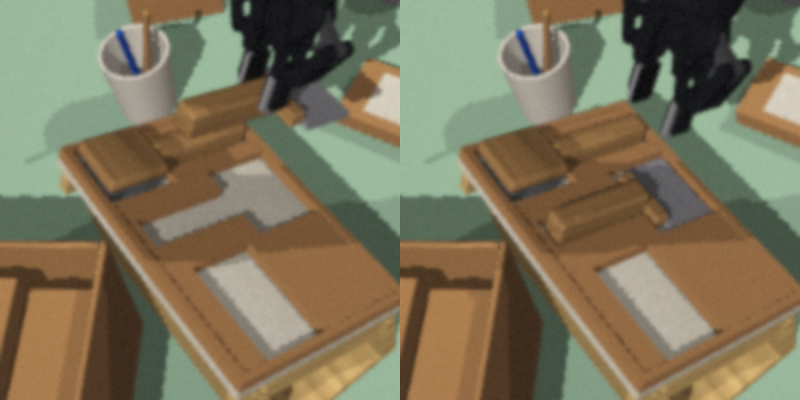

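The scraper lies seated, blade down the slope (crop (680,195)). Now the carton, gripped off-centre to clear the label roll.

```bash
python3 - <<'E'
from act import *
k="carton";s=pick(k);st=env.get_state()
if st["opening"]>.04:
    place(k,s);p,_=camera("side");d=lower(k,s)
    if abs(d)<.004: release(k,s)
    q,_=camera("side");cv2.imwrite("pics/k1.png",np.hstack([cv2.resize(a[250:450,130:330],(400,400)) for a in(p,q)]))
E
```

```text
s -1 [(np.float64(2.9230864359124933), 1), (np.float64(0.19157604162602265), -1)]
down stop False [ 0.58610915 -0.26155646  0.08189169]
opening 0.050905843155902304 64.56033110618591
lift opening 0.05091763158162005 21.4
hover 23.4 0.05107395757596355 <class 'numpy.ndarray'>
contact True height err mm 1.2 t 24.9
released 26.1
```

View pics/k1.png

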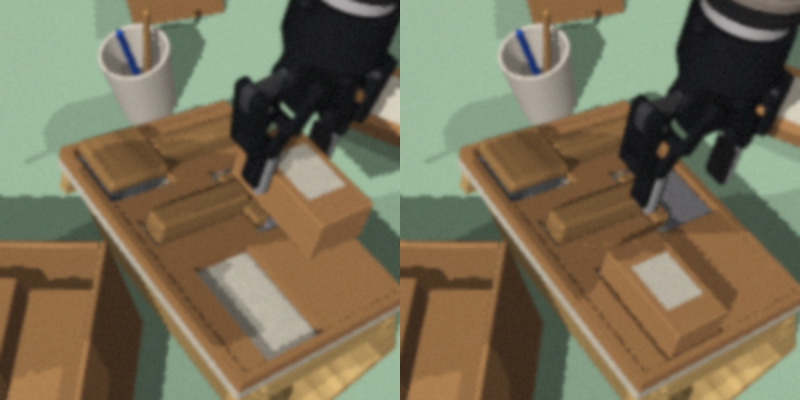

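All three look seated. I'll retreat the arm and check tops and tilts from depth.

```bash
python3 - <<'E'
from act import *
env.goto_joints([1.154,.477,.022,1.555,-.011,1.109,-.083])
Q=[]
for n in("top","side"):
    P=np.median([cloud(n,camera(n)[1]) for _ in range(9)],axis=0).reshape(-1,3);L=(P-X0)@F*1000
    for nm,(a,b,c,d) in dict(floorless_partition=(-80,-20,40,120),carton=(8,50,38,122),brush_head=(26,76,-118,-70),brush_handle=(-72,12,-101,-87),scr_handle=(-15,60,-26,-11),blade=(-74,-42,-48,11)).items():
        e=L[(L[:,0]>a)&(L[:,0]<b)&(L[:,1]>c)&(L[:,1]<d)&(L[:,2]>-10)&(L[:,2]<60)]
        f=np.linalg.lstsq(np.c_[e[:,:2]-e[:,:2].mean(0),np.ones(len(e))],e[:,2],rcond=None)[0]
        print(n,nm,len(e),"z",f[2].round(1),"slopes deg",np.degrees(f[:2]).round(1))
a=np.load("top0.npz")["p"].astype(int);b=camera("top")[0].astype(int);print("bystander region diff")
for nm,(u,v) in dict(tin=(341,259),roll=(357,228),jar=(435,210),big=(330,165),flat=(272,263),cup=(271,158)).items(): print(nm,np.abs(a-b)[v-18:v+18,u-18:u+18].mean().round(1))
st=env.get_state();print(st["time"],st["force"])
E
```

```text
top floorless_partition 712 z 10.4 slopes deg [ 0.1 -0.1]
top carton 566 z 34.6 slopes deg [-0.1  0.1]
top brush_head 375 z 28.4 slopes deg [-0.1  0.1]
top brush_handle 173 z 26.7 slopes deg [-0.5  3.2]
top scr_handle 173 z 26.2 slopes deg [0.1 1.4]
top blade 274 z 6.4 slopes deg [-1.4 -0.7]
side floorless_partition 1176 z 10.5 slopes deg [-0.1  0.1]
side carton 1057 z 34.5 slopes deg [-0.4 -0.1]
side brush_head 549 z 28.1 slopes deg [-1.  -0.2]
side brush_handle 222 z 26.2 slopes deg [ 0.8 -0.4]
side scr_handle 283 z 26.0 slopes deg [0.3 0.3]
side blade 390 z 6.5 slopes deg [-0.7 -0.5]
bystander region diff
tin 1.1
roll 8.8
jar 1.3
big 1.1
flat 1.2
cup 1.3
30.4 [ 0.06870687 -1.47781745 -0.13122417]
```

```bash
python3 -c "
from cell import job
print(job.job_done())"
```

```text
the job is handed in; nothing more can be done
None
```

I packed the brush, scraper and carton in their recesses and handed the job in at about 30 s; depth put all three tops within 1 mm of their expected heights, and I saw no bystander move, though the label roll's picture check was inconclusive because parts were lifted from beside it.

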